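# Push the row of vial carriers home and start the reader

## Robot

A 7-joint arm with a two-finger parallel gripper is mounted at the origin on the work surface. World frame = base frame: x ahead of the robot, y to its left, z up, the work surface at z = 0. Lengths are in m, angles in rad, forces in N, time in s.
With the tool pointing down it reaches from about 0.425 to 0.925 m from the base axis. Payload 6.8 kg.
Tool frame: the origin (TCP) lies on the centre line of the jaws, within the pads' length; the fingertips stand 11 mm ahead of it and the grasp point (between the pads) lies 8 mm behind it; z points along the fingers, y is the direction in which the jaws open and shut (so a half turn about z gives the same grasp; the last joint's range is limited). The gripper opens to 85 mm and grips with 20 to 120 N. Pads are 22 mm wide; open, the fingers measure 114 mm over their backs; the gripper's body (76 mm by 85 mm) begins 54 mm behind the grasp point. The pads swing forward as they close: fully open they stand 13 mm farther back than shut.
Start: joints at [-1.33, 0.477, 0.022, 1.555, -0.011, 1.109, -0.083], TCP at [0.231, 0.634, 0.242] pointing down, gripper open.
Joint ranges: [-2.96, 2.96], [-0.34, 2.1], [-1.41, 1.46], [0.24, 2.44], [-1.37, 4.51], [0.17, 1.92], [-2.96, 2.96]. Speed limits (rad/s): [2.39, 2.39, 3.14, 3.14, 3.14, 3.14, 3.14].

## Interface

Orientations are given as a rotation vector (axis times angle).
In Python, from bench import r gives the robot as it stands.
- The arm moves only by the tool send_rows, never from a script. Its argument "deltas" is a list of rows, each a list of 7 numbers: the opening, from 0 (shut) to 1 (fully open), then the shift along the tool's x, y, z as a fraction of full scale, then the turn, a rotation vector about the tool's x, y, z as a fraction of full scale. In form: [[hand, x, y, z, ax, ay, az], ...]. A call has 1 to 20 rows; each row is the pose to reach, as a shift and turn from the pose commanded when the call began, along the tool's axes at that moment, turning the shorter way round; what a row does not reach only later rows make up. Full scale, the value 1, is 150 mm for a shift and 180 degrees for a turn. A row lasts 1/12 s, in which the tool goes at most 41.7 mm and 7.16 degrees, less where a joint would pass 70% of its speed; a pose out of reach is approached as far as the arm can. A call with a number of a shift or a turn outside -1 to 1 is refused whole. A call with a gripper value outside its range is refused whole. The fingers move at their own pace and stop on an object; "squeeze" is the grip in N (left out, the last holds). Time passes only in rows, so rows that repeat a pose let the fingers close. It gives the time, the measured TCP pose, the force and the opening at its end, in the units of the state.
- r.get_obs(): the state, without advancing time (a new reading comes with each control period).
- r.grab_frame(name): name is "side" or "top"; returns a dict with "pixels" (480x640x3 uint8, red, green, blue), "camera_matrix" (3x3 intrinsics, pixels), "dist_coeffs" ([k1, k2, p1, p2, k3] as OpenCV has them; the pictures are not rectified), "rvec" (rotation vector, rad) and "tvec" (3), from world to camera coordinates, as OpenCV has them. Camera axes: x right, y down, z forward; pixel columns grow to the right and rows downward; lengths in m; the calibration is good to about 2 mm. A picture is of the moment at which its call begins. There is no depth.
- r.hand_in(): hands the job in, once; it reports no verdict.
The state is a dict: "clock": time; "joints": joint angles; "qvel": joint speeds; "tau": joint torques, N m; "tcp_pos": TCP position; "orientation": TCP orientation; "contact_force": force on the tool from outside, world axes, zero at the start; "moment": the same for the moment, N m; "grip_width": finger opening in m.
Only numpy, scipy, OpenCV 4.12 (cv2) and the standard library are available. Lean on these libraries where they do the work, as an engineer would, in place of code of your own. Each camera call takes 0.05 s, during which the arm holds its last target. There are 200 camera calls.

## Task

The four vial carriers standing in a row in the reader's loading rail have stopped short of the end stop. With the fingertips, push the row from behind along the rail as one train until the front carrier is right against the stop and the row is closed up, and only then press the reader's start button fully down and let it come up again. Do not lift or tip the carriers, and leave everything else on the desk where it is.

Things in the scene. Friction and masses are not known exactly. Their poses are not given: they have to be found in the camera images.
- reader_rail: fixed aluminium loading rail, 340 mm long. Origin: on the desk surface under the middle of the end stop's face; own x runs along the rail in the push direction, y across, z up. Rail floor 10 mm above the desk; side walls 6 mm thick, 39.5 mm apart, rise to 18 mm above the desk. The row starts with its front 60 to 110 mm short of the stop
- end_stop (a point): middle of the face of the dark end stop plate (64 mm wide, 44 mm high), 27 mm above the desk. Behind it the grey reader box is 100 mm long, 120 wide, 61 high. Row home: carrier centres 18, 54, 90 and 126 mm before this face, rear of the row 144 mm before it
- rail_rear (a point): middle of the rail's open rear end, on its floor, 340 mm before the stop face
- carrier_a: one of four identical white vial carriers standing in a touching row in the rail: a 36 x 36 mm block, 34 mm high, with a capped vial (17 mm across) on top, 58 mm high in all, about 60 to 125 g. Origin: centre of the underside, z up. Which of the four is at the front of the row varies
- carrier_b: one of four identical white vial carriers standing in a touching row in the rail: a 36 x 36 mm block, 34 mm high, with a capped vial (17 mm across) on top, 58 mm high in all, about 60 to 125 g. Origin: centre of the underside, z up. Which of the four is at the front of the row varies
- carrier_c: one of four identical white vial carriers standing in a touching row in the rail: a 36 x 36 mm block, 34 mm high, with a capped vial (17 mm across) on top, 58 mm high in all, about 60 to 125 g. Origin: centre of the underside, z up. Which of the four is at the front of the row varies
- carrier_d: one of four identical white vial carriers standing in a touching row in the rail: a 36 x 36 mm block, 34 mm high, with a capped vial (17 mm across) on top, 58 mm high in all, about 60 to 125 g. Origin: centre of the underside, z up. Which of the four is at the front of the row varies
- start_button (a joint): travel of the round white start button, 28 mm across, on top of the reader box: 0 up, 0.006 m fully down; pressed down it counts from 0.0045. A spring returns it; fully down takes about 5 N
- start_button_top (a point): centre of the top of the start button, pressed straight down; it lies 40 mm beyond the stop face, on the rail's centre line
- spare_carrier: a fifth carrier like the four, standing on the desk beside the rail; not part of the row. Origin: centre of the underside. To be left alone
- label_roll: roll of blank labels, 68 mm across, 30 mm high, lying flat. Origin: centre of the underside. To be left alone
- marker: black marker pen, 136 mm long, 17 mm thick, lying on the desk. Origin: centre of the underside. To be left alone
- phone: mobile phone, 150 x 72 x 9 mm, lying flat. Origin: centre of the underside. To be left alone
- sanitizer: clear bottle, 60 mm across, 150 mm high, standing beyond the reader. Origin: centre of the underside. To be left alone
- stapler: stapler, 130 x 34 x 44 mm, lying on the desk. Origin: centre of the underside. To be left alone
There are look-alikes about, which are no part of the job. Leave any blue or pink look-alike of the carrier_c alone.

How it is judged:
By the outcome, as a careful person would: the job done as asked, in the order asked, and still so for the second after the job is handed in, with the robot touching nothing.
It also fails if it takes over 45 s, if anything falls off the work surface, if the arm or the gripper's body presses on something with over 40 N, if the wrist force passes 120 N, or if a joint passes its speed limit or range.

## Working session

There is one attempt and no reset: what is moved stays moved. The work goes in short steps, Python scripts to look and compute and a tool call to move; the robot and the scene stay as the last step left them, time stands still between calls to the robot, and variables do not carry over. Pictures are saved under pics/ and viewed, about 8 in all and at most 12, crops included, and the job is handed in when it is done.

Besides the shell and the picture viewer there is one more tool, called after ">>>" as name(argument=value, ...) on one line, values as JSON. send_rows: Moves the arm, as the interface text tells. Shift numbers are shares of 150 mm and turn numbers shares of 180 degrees, none past 1 either way. Its arguments: {"type":"object","properties":{"deltas":{"type":"array","items":{"type":"array","items":{"type":"number"}}},"squeeze":{"type":"number"}},"required":["deltas"]}

```bash
mkdir -p pics; ls
cat > h.py <<'E'
import numpy as np, cv2
from scipy.spatial.transform import Rotation as R
def cam(f):
    Rm=cv2.Rodrigues(np.array(f["rvec"],float))[0]; return np.array(f["camera_matrix"],float),np.array(f["dist_coeffs"],float),Rm,np.array(f["tvec"],float).ravel()
def ray(f,uv):
    K,D,Rm,t=cam(f); p=cv2.undistortPoints(np.array(uv,float).reshape(-1,1,2),K,D).reshape(-1,2)
    d=np.c_[p,np.ones(len(p))]@Rm; return -Rm.T@t,d/np.linalg.norm(d,axis=1)[:,None]
def onz(f,uv,z):
    c,d=ray(f,uv); return c+d*((z-c[2])/d[:,2])[:,None]
def tri(f,uv,g,uw):
    c1,d1=ray(f,uv);c2,d2=ray(g,uw);out=[]
    for a,b in zip(d1,d2):
        s=np.linalg.lstsq(np.c_[a,-b],c2-c1,rcond=None)[0];p=c1+a*s[0];q=c2+b*s[1];out.append(np.r_[(p+q)/2,np.linalg.norm(p-q)])
    return np.array(out)
def proj(f,P):
    K,D,Rm,t=cam(f); return cv2.projectPoints(np.array(P,float).reshape(-1,1,3),np.array(f["rvec"],float),t,K,D)[0].reshape(-1,2)
def save(name,im,s=1): cv2.imwrite("pics/"+name,cv2.resize(im[...,::-1],None,fx=s,fy=s,interpolation=cv2.INTER_CUBIC))
E
python3 - <<'E'
from bench import r
from h import *
import pickle
F={n:r.grab_frame(n) for n in("top","side")}
pickle.dump(F,open("f0.pkl","wb"))
for n in F: save(n+"0.png",F[n]["pixels"])
for n in F:
  c,d=ray(F[n],[[320,240]]);print(n,c,d)
print(r.get_obs())
E
```

```text
pics
top [0.43100729 0.01343399 1.4086504 ] [[ 0.07523781  0.01391067 -0.99706859]]
side [ 0.35880485 -0.69869425  0.82938314] [[ 0.17347415  0.65592086 -0.73462545]]
{'clock': 0.1, 'joints': array([-1.3301125 ,  0.47771487,  0.02234802,  1.55634757, -0.01149492,
        1.10927977, -0.08312274]), 'qvel': array([ 0.00048847, -0.00176156, -0.00039519, -0.00228253, -0.0008664 ,
        0.00111438, -0.00217484]), 'tau': array([ 4.81097100e-03, -5.97766542e+01,  1.61419831e+00, -2.81951362e+01,
        1.28915504e-02,  4.99232745e-03,  6.34761449e-06]), 'tcp_pos': array([0.23052418, 0.6338757 , 0.24142685]), 'orientation': array([-5.45075987e-01, -3.09378386e+00,  2.53448316e-03]), 'contact_force': array([0.10303038, 0.63748302, 0.17791347]), 'moment': array([0.03241734, 0.04560806, 0.03415376]), 'grip_width': 0.08517823058403133}
```

View pics/top0.png

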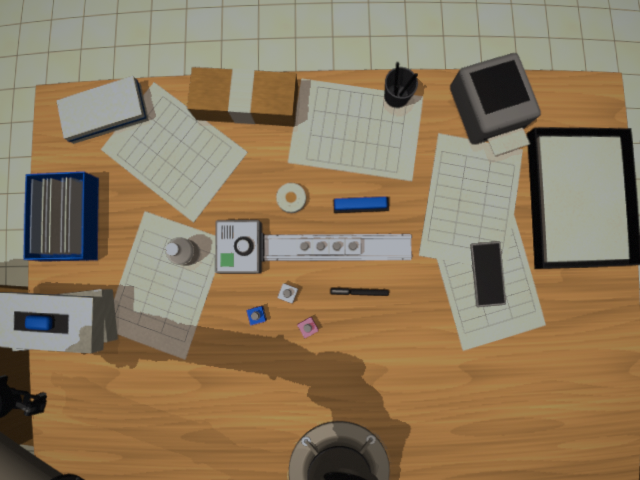

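View pics/side0.png

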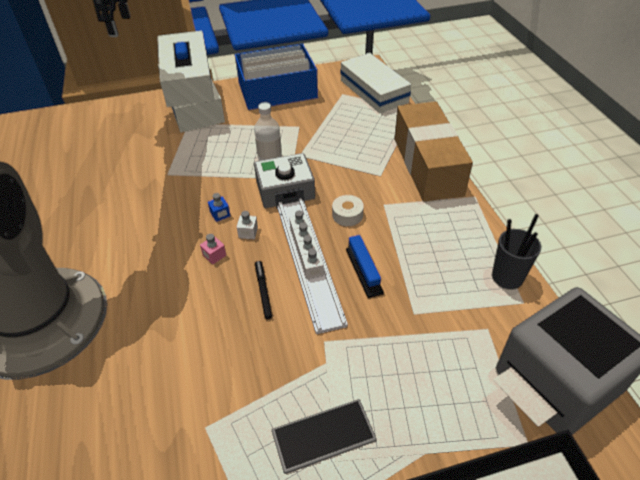

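Top view: the four-carrier row is at about (305–353, 246) in the rail, whose rear end is near (411, 246). The reader is at (239, 246) and its button at (243, 246). The possible mix-ups are the white spare at (288, 293), the blue look-alike at (257, 315) and the pink one at (308, 327). In the side view the row runs from (299, 216) to (312, 258), with the button at (285, 170). I choose the four white carriers in the rail and will check them in a close crop.

Run:
```python
from h import *
import pickle
F=pickle.load(open("f0.pkl","rb"))
a=cv2.resize(F["top"]["pixels"][212:282,210:420],None,fx=3.8,fy=3.8,interpolation=cv2.INTER_CUBIC)
b=cv2.resize(F["side"]["pixels"][150:340,240:360],(0,0),fx=3,fy=3,interpolation=cv2.INTER_CUBIC)
save("cropA.png",a); 
b=cv2.rotate(b,cv2.ROTATE_90_CLOCKWISE)
w=max(a.shape[1],b.shape[1]); 
pad=lambda i:cv2.copyMakeBorder(i,0,4,0,w-i.shape[1],cv2.BORDER_CONSTANT)
im=np.vstack([pad(a),pad(b[:330])]);print(a.shape,b.shape,im.shape);save("crop0.png",im)
```

```text
(266, 798, 3) (360, 570, 3) (604, 798, 3)
```

View pics/crop0.png

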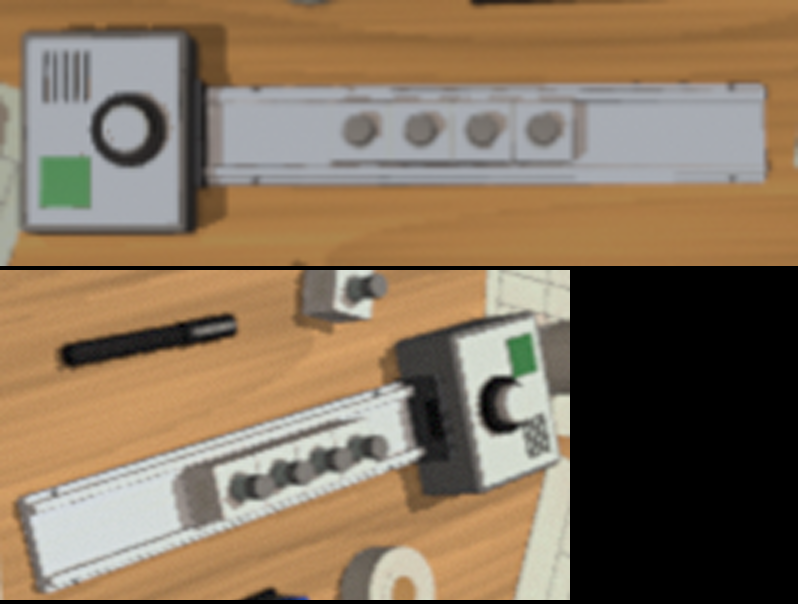

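The crop shows four white carriers in the rail, with caps at top-view pixels of about (305, 246), (321, 246), (337, 246) and (353, 246). The row's rear edge is near (361, 247). There is open rail in front of the row up to the dark stop at about (263, 247), and the white button is at (243.5, 246). The spare is outside the rail. Next I measure with both views.

Run:
```python
from h import *
import pickle
F=pickle.load(open("f0.pkl","rb"))
T=lambda L:[[210+(u+.5)/3.8-.5,212+(v+.5)/3.8-.5] for u,v in L]
S=lambda L:[[240+(v-270+.5)/3-.5,150+(569-u+.5)/3-.5] for u,v in L]
t=F["top"];s=F["side"]
print("caps,button",tri(t,T([(361,129),(421,129),(484,128),(545,128),(127,128)]),s,S([(375,447),(344,458),(303,470),(262,486),(514,406)])).round(4))
# rail edges: top view, brightness profile
g=cv2.cvtColor(t["pixels"],cv2.COLOR_RGB2GRAY).astype(int)
b=t["pixels"][...,2].astype(int)
L=[];
for c in range(270,410,10):
    col=b[225:270,c]; w=np.where(col>110)[0]+225; L.append((c,w.min()-.5,w.max()+.5))
L=np.array(L); print(L)
for k in(1,2):
    P=onz(t,L[:,[0,k]],0.018); v,x0=cv2.fitLine(P[:,:2].astype(np.float32),cv2.DIST_HUBER,0,.01,.01).reshape(2,2);print(v,np.degrees(np.arctan2(v[1],v[0])),x0)
print("rail rear z18",onz(t,T([(765,86),(765,182)]),.018).round(4),"stop base",onz(t,T([(206,128)]),.044).round(4))
print("row rear top z44",onz(t,T([(574,103),(572,160)]),.044).round(4),"front",onz(t,T([(332,130)]),.044).round(4))
print("btn side z",onz(t,T([(127,128)]),.07))
```

```text
caps,button [[ 0.5194  0.0669  0.0626  0.0031]
 [ 0.5182  0.0317  0.0672  0.0033]
 [ 0.5173 -0.0049  0.0655  0.0047]
 [ 0.5174 -0.0407  0.064   0.0031]
 [ 0.523   0.2023  0.0762  0.0015]]
[[270.  234.5 260.5]
 [280.  234.5 260.5]
 [290.  234.5 260.5]
 [300.  234.5 260.5]
 [310.  233.5 260.5]
 [320.  233.5 260.5]
 [330.  233.5 260.5]
 [340.  233.5 260.5]
 [350.  233.5 260.5]
 [360.  233.5 260.5]
 [370.  233.5 260.5]
 [380.  233.5 260.5]
 [390.  233.5 259.5]
 [400.  233.5 259.5]]
[0.01443653 0.9998958 ] 89.17281 [ 0.5492149  -0.01122351]
[0.02339837 0.99972624] 88.65925 [0.4882181  0.00867288]
rail rear z18 [[ 0.5443 -0.1772  0.018 ]
 [ 0.486  -0.1752  0.018 ]] stop base [[0.5249 0.1595 0.044 ]]
row rear top z44 [[ 0.5347 -0.0593  0.044 ]
 [ 0.5009 -0.0572  0.044 ]] front [[0.522  0.0846 0.044 ]]
btn side z [[0.52412315 0.20310452 0.07      ]]
```

>>> send_rows(deltas=[[0,-0.2,-0.16,0,0,0,0],[0,-0.4,-0.32,0,0,0,0],[0,-0.6,-0.48,0,0,0,0],[0,-0.8,-0.64,0,0,0,0],[0,-1,-0.8,0,0,0,0],[0,-1,-0.8,0,0,0,0]])

```text
clock: 0.6
tcp_pos: [0.3366, 0.4622, 0.242]
orientation: [0.561, 3.088, -0.007]
contact_force: [0.2, -0.3, 0.2]
grip_width: 0.0125
```

>>> send_rows(deltas=[[0,-0.2,-0.2,0,0,0,0],[0,-0.4,-0.4,0,0,0,0],[0,-0.6,-0.6,0,0,0,0],[0,-0.8,-0.8,0,0,0,0],[0,-1,-1,0,0,0,0],[0,-1,-1,0,0,0,0]])

```text
clock: 1.1
tcp_pos: [0.4236, 0.27, 0.2422]
orientation: [0.561, 3.09, -0.005]
contact_force: [-0.9, -0.7, -0.3]
grip_width: 0.0
```

>>> send_rows(deltas=[[0,-0.2,-0.2,0,0,0,0],[0,-0.4,-0.4,0,0,0,0],[0,-0.6,-0.6,0,0,0,0],[0,-0.8,-0.8,0,0,0,0],[0,-1,-1,0,0,0,0],[0,-1,-1,0,0,0,0]])

```text
clock: 1.6
tcp_pos: [0.5124, 0.0777, 0.2426]
orientation: [0.561, 3.089, -0.005]
contact_force: [0.6, -0.7, -0.2]
grip_width: 0.0003
```

>>> send_rows(deltas=[[0,-0.1,-0.2,0,0,0,0.04],[0,-0.2,-0.4,0,0,0,0.08],[0,-0.3,-0.6,0,0,0,0.12],[0,-0.4,-0.8,0,0,0,0.16],[0,-0.45,-1,0,0,0,0.2],[0,-0.45,-1,0,0,0,0.24],[0,-0.45,-1,0,0,0,0.28],[0,-0.45,-1,0,0,0,0.32],[0,-0.45,-1,0,0,0,0.36],[0,-0.45,-1,0,0,0,0.396],[0,-0.45,-1,0,0,0,0.396],[0,-0.45,-1,0,0,0,0.396]])

```text
clock: 2.6
tcp_pos: [0.5222, -0.0776, 0.2421]
orientation: [-2.241, -2.201, 0.001]
contact_force: [0.4, -0.3, -0.4]
grip_width: -0.0005
```

>>> send_rows(deltas=[[0,-0.18,-0.035,0,0,0,0],[0,-0.18,-0.035,0.25,0,0,0],[0,-0.18,-0.035,0.5,0,0,0],[0,-0.18,-0.035,0.75,0,0,0],[0,-0.18,-0.035,0.95,0,0,0],[0,-0.18,-0.035,0.95,0,0,0],[0,-0.18,-0.035,0.95,0,0,0]])

```text
clock: 3.18
tcp_pos: [0.5155, -0.105, 0.0991]
orientation: [-2.242, -2.197, 0.004]
contact_force: [-0.0, 0.0, -0.2]
grip_width: 0.0003
```

>>> send_rows(deltas=[[0,0,0,0.12,0,0,0],[0,0,0,0.24,0,0,0],[0,0,0,0.36,0,0,0],[0,0,0,0.42,0,0,0],[0,0,0,0.43,0,0,0],[0,0,0,0.43,0,0,0],[0,0,0,0.43,0,0,0]])

```text
clock: 3.77
tcp_pos: [0.5175, -0.1052, 0.0368]
orientation: [2.244, 2.196, 0.003]
contact_force: [0.1, -0.5, 0.9]
grip_width: 0.0003
```

Run:
```python
from bench import r
from h import *
import pickle
f=r.grab_frame("side");g=r.grab_frame("top")
save("s1.png",np.vstack([f["pixels"][150:340,220:400],g["pixels"][200:290,230:410]]),2.1)
o=r.get_obs();print({k:np.round(o[k],4) for k in("clock","joints","tcp_pos","contact_force")})
```

```text
{'clock': np.float64(3.8667), 'joints': array([-0.2583,  0.5753,  0.436 ,  2.0781, -0.4374,  0.574 ,  0.4662]), 'tcp_pos': array([ 0.5173, -0.1052,  0.0366]), 'contact_force': array([ 0.1105, -0.1032,  0.0877])}
```

View pics/s1.png

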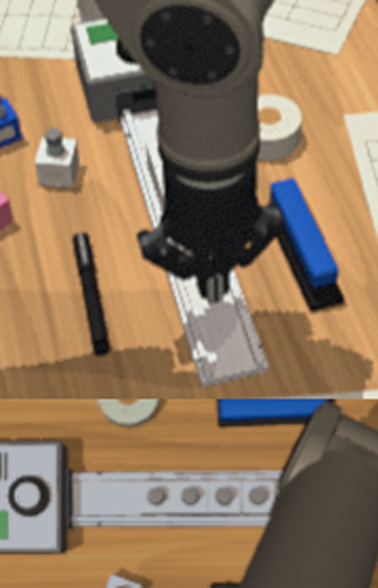

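The side crop shows the shut fingertips centred in the rail at about (215, 290), behind the row and clear of the stapler. The top crop shows the row still untouched, with caps at (157–259, 495). Next I approach and push slowly.

>>> send_rows(deltas=[[0,0.06,0,0.02,0,0,0],[0,0.12,0,0.02,0,0,0],[0,0.17,0,0.02,0,0,0],[0,0.185,0,0.02,0,0,0],[0,0.2,0,0.02,0,0,0],[0,0.213,0,0.02,0,0,0],[0,0.226,0,0.02,0,0,0],[0,0.24,0,0.02,0,0,0],[0,0.253,0,0.02,0,0,0],[0,0.266,0,0.02,0,0,0],[0,0.28,0,0.02,0,0,0],[0,0.293,0,0.02,0,0,0],[0,0.306,0,0.02,0,0,0],[0,0.32,0,0.02,0,0,0],[0,0.333,0,0.02,0,0,0],[0,0.346,0,0.02,0,0,0],[0,0.36,0,0.02,0,0,0],[0,0.373,0,0.02,0,0,0],[0,0.386,0,0.02,0,0,0],[0,0.4,0,0.02,0,0,0]])

```text
clock: 5.53
tcp_pos: [0.5177, -0.0449, 0.0323]
orientation: [2.246, 2.197, 0.0]
contact_force: [-0.7, -3.3, 0.7]
grip_width: 0.0004
```

>>> send_rows(deltas=[[0,0.013,0,0,0,0,0],[0,0.026,0,0,0,0,0],[0,0.04,0,0,0,0,0],[0,0.053,0,0,0,0,0],[0,0.066,0,0,0,0,0],[0,0.08,0,0,0,0,0],[0,0.093,0,0,0,0,0],[0,0.106,0,0,0,0,0],[0,0.12,0,0,0,0,0],[0,0.133,0,0,0,0,0],[0,0.146,0,0,0,0,0],[0,0.16,0,0,0,0,0],[0,0.173,0,0,0,0,0],[0,0.186,0,0,0,0,0],[0,0.2,0,0,0,0,0],[0,0.213,0,0,0,0,0],[0,0.226,0,0,0,0,0],[0,0.24,0,0,0,0,0],[0,0.253,0,0,0,0,0],[0,0.266,0,0,0,0,0]])

```text
clock: 7.2
tcp_pos: [0.5186, -0.005, 0.0323]
orientation: [-2.246, -2.197, 0.0]
contact_force: [0.2, -4.3, 1.5]
grip_width: -0.0001
```

Now short 1 mm steps until the force rises.

>>> send_rows(deltas=[[0,0.0067,0,0,0,0,0],[0,0.0133,0,0,0,0,0],[0,0.02,0,0,0,0,0],[0,0.0267,0,0,0,0,0],[0,0.0333,0,0,0,0,0],[0,0.04,0,0,0,0,0],[0,0.0467,0,0,0,0,0],[0,0.0533,0,0,0,0,0]])

```text
clock: 7.87
tcp_pos: [0.5187, 0.0028, 0.0323]
orientation: [2.246, 2.197, -0.0]
contact_force: [0.3, -5.2, 2.9]
grip_width: -0.0002
```

>>> send_rows(deltas=[[0,0.0067,0,0,0,0,0],[0,0.0133,0,0,0,0,0]])

```text
clock: 8.03
tcp_pos: [0.5188, 0.0049, 0.0323]
orientation: [2.246, 2.197, -0.0]
contact_force: [-0.5, -4.3, 2.2]
grip_width: -0.0002
```

>>> send_rows(deltas=[[0,0.0067,0,0,0,0,0],[0,0.0133,0,0,0,0,0]])

```text
clock: 8.2
tcp_pos: [0.5188, 0.0058, 0.0323]
orientation: [2.246, 2.195, -0.001]
contact_force: [-1.1, -8.8, 2.0]
grip_width: -0.0004
```

>>> send_rows(deltas=[[0,0.004,0,0,0,0,0],[0,0.006,0,0,0,0,0],[0,0.006,0,0,0,0,0]])

```text
clock: 8.45
tcp_pos: [0.5188, 0.0059, 0.0323]
orientation: [2.246, 2.194, -0.002]
contact_force: [0.4, -8.7, 3.1]
grip_width: -0.0
```

>>> send_rows(deltas=[[0,0.006,0,0,0,0,0],[0,0.012,0,0,0,0,0],[0,0.012,0,0,0,0,0]])

```text
clock: 8.7
tcp_pos: [0.5188, 0.006, 0.0324]
orientation: [2.247, 2.191, -0.003]
contact_force: [0.1, -12.8, 1.8]
grip_width: -0.0004
```

Run:
```python
from bench import r
from h import *
import pickle
f=r.grab_frame("side");g=r.grab_frame("top")
pickle.dump({"top":g,"side":f},open("f2.pkl","wb"))
a=cv2.resize(g["pixels"][215:280,210:380],None,fx=4.6,fy=4.6,interpolation=cv2.INTER_CUBIC)
b=cv2.resize(f["pixels"][155:255,240:400],(782,300*782//480*100//100),interpolation=cv2.INTER_CUBIC)[:300]
save("s2.png",np.vstack([a,b]))
o=r.get_obs();print({k:np.round(o[k],4) for k in("clock","tcp_pos","contact_force")})
```

```text
{'clock': np.float64(8.8), 'tcp_pos': array([0.5188, 0.0059, 0.0323]), 'contact_force': array([  0.4572, -13.752 ,   1.332 ])}
```

View pics/s2.png

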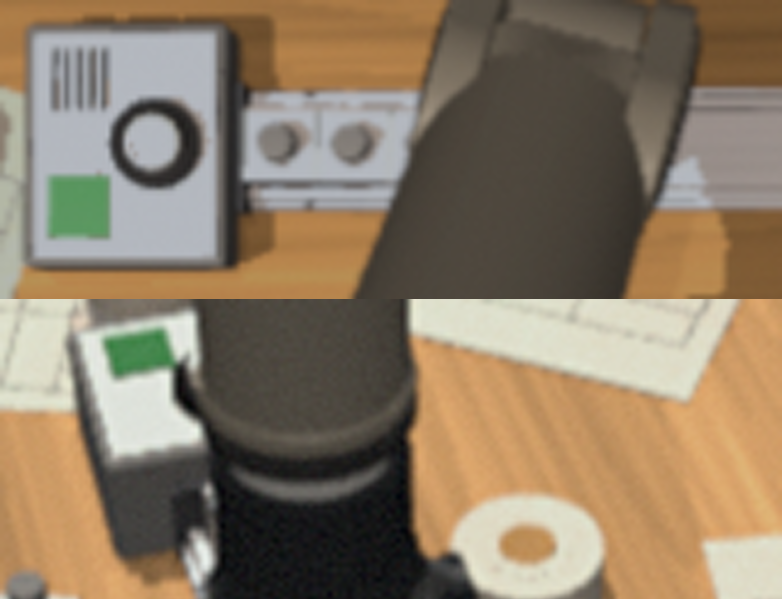

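The top crop shows the front carrier's block right against the dark stop at about (245, 140), with no gap. The row holds at 13.7 N without moving, so it is closed up. I retreat straight back, lift, and check before pressing.

>>> send_rows(deltas=[[0,-0.04,0,0,0,0,0],[0,-0.1,0,0,0,0,0],[0,-0.18,0,0,0,0,0],[0,-0.24,0,0,0,0,0],[0,-0.24,0,-0.15,0,0,0],[0,-0.24,0,-0.35,0,0,0],[0,-0.24,0,-0.6,0,0,0],[0,-0.24,0,-0.85,0,0,0],[0,-0.24,0,-1,0,0,0],[0,-0.24,0,-1,0,0,0]])

```text
clock: 9.63
tcp_pos: [0.521, -0.0271, 0.187]
orientation: [2.244, 2.193, 0.012]
contact_force: [0.7, -0.1, 0.8]
grip_width: 0.0
```

>>> send_rows(deltas=[[0,-0.25,0,0,0,0,0],[0,-0.5,0,0,0,0,0],[0,-0.75,0,0,0,0,0],[0,-1,0,0,0,0,0],[0,-1,0,0,0,0,0]])

```text
clock: 10.05
tcp_pos: [0.5127, -0.1854, 0.1826]
orientation: [2.255, 2.183, -0.004]
contact_force: [-0.1, -1.2, -0.1]
grip_width: 0.0001
```

Run:
```python
from bench import r
from h import *
import pickle
f=r.grab_frame("side");g=r.grab_frame("top")
pickle.dump({"top":g,"side":f},open("f3.pkl","wb"))
a=cv2.resize(g["pixels"][215:280,210:380],None,fx=4.6,fy=4.6,interpolation=cv2.INTER_CUBIC)
b=cv2.resize(f["pixels"][150:270,240:390],None,fx=2.5,fy=2.5,interpolation=cv2.INTER_CUBIC)
b=cv2.copyMakeBorder(b,0,0,0,782-b.shape[1],cv2.BORDER_CONSTANT)
save("s3.png",np.vstack([a,b]))
o=r.get_obs();print({k:np.round(o[k],4) for k in("clock","tcp_pos","contact_force","orientation")})
```

```text
{'clock': np.float64(10.15), 'tcp_pos': array([ 0.5138, -0.1786,  0.1817]), 'contact_force': array([ 0.7028,  0.3241, -0.4526]), 'orientation': array([-2.2503e+00, -2.1913e+00,  1.1000e-03])}
```

View pics/s3.png

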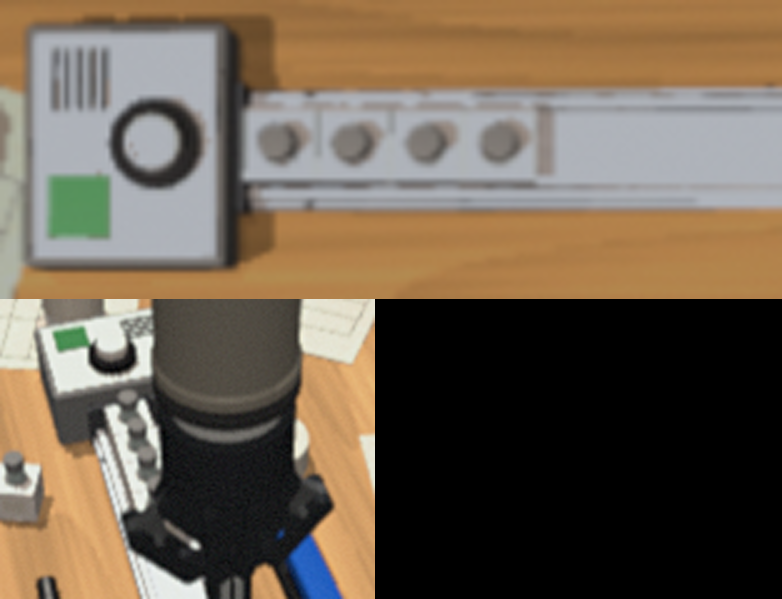

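The top crop shows the row flush against the stop, with caps evenly spaced at (280, 355, 429 and 502, 142), the block rear at about 537, and nothing tipped. The button is at (151, 142). Next I move over it.

>>> send_rows(deltas=[[0,0.2,0,0,0,0,0],[0,0.4,0,0,0,0,0],[0,0.6,0,0,0,0,0],[0,0.8,0,0,0,0,0],[0,1,0,0,0,0,0],[0,1,0,0,0,0,0]])

```text
clock: 10.65
tcp_pos: [0.5179, -0.0178, 0.1813]
orientation: [-2.231, -2.207, -0.002]
contact_force: [1.5, -0.0, -0.5]
grip_width: 0.0001
```

>>> send_rows(deltas=[[0,0.2,0,0,0,0,0],[0,0.4,0,0,0,0,0],[0,0.6,0,0,0,0,0],[0,0.8,0,0,0,0,0],[0,1,0,0,0,0,0],[0,1,0,0,0,0,0]])

```text
clock: 11.15
tcp_pos: [0.5204, 0.1323, 0.1815]
orientation: [-2.231, -2.207, -0.002]
contact_force: [0.2, -0.2, 0.1]
grip_width: -0.0002
```

>>> send_rows(deltas=[[0,0.2,0,0,0,0,0],[0,0.4,0,0,0,0,0],[0,0.5,0,0,0,0,0],[0,0.53,0,0,0,0,0],[0,0.53,0,0,0,0,0],[0,0.53,0,0,0,0,0],[0,0.53,0,0,0,0,0]])

```text
clock: 11.73
tcp_pos: [0.5232, 0.2009, 0.1822]
orientation: [2.248, 2.194, -0.001]
contact_force: [-0.8, -0.2, 0.2]
grip_width: 0.0001
```

>>> send_rows(deltas=[[0,0,0,0.15,0,0,0],[0,0,0,0.3,0,0,0],[0,0,0,0.45,0,0,0],[0,0,0,0.54,0,0,0],[0,0,0,0.57,0,0,0],[0,0,0,0.58,0,0,0],[0,0,0,0.58,0,0,0],[0,0,0,0.58,0,0,0]])

```text
clock: 12.4
tcp_pos: [0.524, 0.2027, 0.0963]
orientation: [2.246, 2.195, 0.003]
contact_force: [-0.1, -0.2, 0.3]
grip_width: -0.0001
```

>>> send_rows(deltas=[[0,0,0,0.0067,0,0,0],[0,0,0,0.0133,0,0,0],[0,0,0,0.02,0,0,0],[0,0,0,0.0267,0,0,0]])

```text
clock: 12.73
tcp_pos: [0.5235, 0.2032, 0.0917]
orientation: [2.245, 2.197, 0.002]
contact_force: [0.9, -0.6, 1.7]
grip_width: 0.0001
```

>>> send_rows(deltas=[[0,0,0,0.0067,0,0,0],[0,0,0,0.0133,0,0,0],[0,0,0,0.0133,0,0,0]])

```text
clock: 12.98
tcp_pos: [0.5235, 0.2032, 0.0894]
orientation: [2.246, 2.197, 0.001]
contact_force: [-0.1, 0.6, 3.2]
grip_width: -0.0003
```

>>> send_rows(deltas=[[0,0,0,0.0067,0,0,0],[0,0,0,0.0133,0,0,0],[0,0,0,0.0133,0,0,0]])

```text
clock: 13.23
tcp_pos: [0.5235, 0.2032, 0.0874]
orientation: [2.246, 2.197, 0.001]
contact_force: [1.4, -0.1, 4.9]
grip_width: -0.0001
```

>>> send_rows(deltas=[[0,0,0,0.0067,0,0,0],[0,0,0,0.0133,0,0,0],[0,0,0,0.0133,0,0,0]])

```text
clock: 13.48
tcp_pos: [0.5236, 0.2032, 0.0869]
orientation: [-2.245, -2.196, -0.002]
contact_force: [-3.7, -0.8, 20.5]
grip_width: -0.0001
```

The force rose steadily to 4.9 N over about 6 mm, then went hard to 20 N, so the button is on its bottom stop. I release it straight up and move the arm clear.

>>> send_rows(deltas=[[0,0,0,-0.02,0,0,0],[0,0,0,-0.06,0,0,0],[0,0,0,-0.15,0,0,0],[0,0,0,-0.35,0,0,0],[0,0,0,-0.6,0,0,0],[0,0,0,-0.85,0,0,0],[0,0,0,-1,0,0,0],[0,0,0,-1,0,0,0]])

```text
clock: 14.15
tcp_pos: [0.5253, 0.2033, 0.24]
orientation: [2.245, 2.195, 0.011]
contact_force: [0.5, 0.3, 0.5]
grip_width: -0.0001
```

>>> send_rows(deltas=[[0,-0.25,0,0,0,0,0],[0,-0.5,0,0,0,0,0],[0,-0.75,0,0,0,0,0],[0,-1,0,0,0,0,0],[0,-1,0,0,0,0,0]])

```text
clock: 14.57
tcp_pos: [0.5182, 0.0441, 0.2347]
orientation: [2.257, 2.184, -0.006]
contact_force: [0.4, -0.9, 0.3]
grip_width: 0.0002
```

>>> send_rows(deltas=[[0,-0.25,0,0,0,0,0],[0,-0.5,0,0,0,0,0],[0,-0.75,0,0,0,0,0],[0,-1,0,0,0,0,0],[0,-1,0,0,0,0,0],[0,-1,0,0,0,0,0]])

```text
clock: 15.07
tcp_pos: [0.5152, -0.0995, 0.2346]
orientation: [-2.251, -2.19, 0.003]
contact_force: [0.7, 0.7, -0.3]
grip_width: 0.0002
```

>>> send_rows(deltas=[[0,-0.25,0,0,0,0,0],[0,-0.5,0,0,0,0,0],[0,-0.7,0,0,0,0,0],[0,-0.7,0,0,0,0,0],[0,-0.7,0,0,0,0,0],[0,-0.7,0,0,0,0,0]])

```text
clock: 15.57
tcp_pos: [0.5143, -0.2, 0.2345]
orientation: [-2.243, -2.197, 0.0]
contact_force: [-0.3, 0.5, 0.1]
grip_width: 0.0001
```

Run:
```python
from bench import r
from h import *
import pickle
f=r.grab_frame("side");g=r.grab_frame("top")
F=pickle.load(open("f0.pkl","rb"))
a=cv2.resize(g["pixels"][190:340,210:400],None,fx=4,fy=4,interpolation=cv2.INTER_CUBIC)[:320]
b=cv2.resize(np.hstack([F["side"]["pixels"][150:240,240:340],f["pixels"][150:240,240:340]]),None,fx=3,fy=3,interpolation=cv2.INTER_CUBIC)
pad=lambda i:cv2.copyMakeBorder(i,0,0,0,760-i.shape[1],cv2.BORDER_CONSTANT)
save("s4.png",np.vstack([pad(a),pad(b)]))
d=np.abs(g["pixels"].astype(int)-F["top"]["pixels"]).max(2)
for n,(x,y) in dict(spare=(288,293),blue=(257,315),pink=(308,327),roll=(291,197),stapler=(361,204),marker=(360,292),san=(180,250),box=(240,246)).items():
    print(n,(d[y-14:y+15,x-14:x+15]>60).sum(),end=' ')
o=r.get_obs();print({k:np.round(o[k],4) for k in("clock","tcp_pos","contact_force")})
```

```text
spare 0 blue 0 pink 0 roll 0 stapler 0 marker 0 san 0 box 0 {'clock': np.float64(15.6667), 'tcp_pos': array([ 0.5146, -0.1996,  0.2347]), 'contact_force': array([-0.6991,  0.0683, -0.6416])}
```

View pics/s4.png

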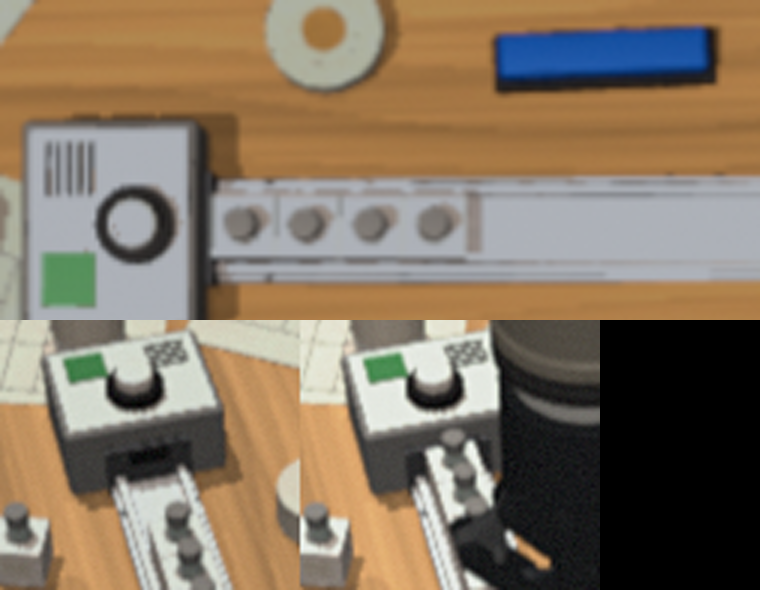

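The top crop shows the row closed up against the stop, with caps at (243, 307, 372 and 435, 222). The before and after side crops show the button at the same height, so it has come back up. Nothing else on the desk changed.

```bash
python3 -c "
from bench import r
print(r.hand_in())"
```

```text
the job is handed in; nothing more can be done
None
```

The row is home against the end stop, the start button was pressed after that and came back up, and the job is handed in at about 15.7 s of the 45 s allowed.

- **Push:** I pushed the four carriers as one train with the shut fingertips for about 77 mm. They stopped dead at the stop and held under about 13 N without moving. I then backed the fingers off level with the rail before lifting.
- **Row check:** The final top picture shows the front carrier against the stop with no visible gap. The four caps are evenly spaced at the touching pitch and nothing is tipped.
- **Button:** The force rose smoothly to 4.9 N over about 6 mm, then jumped to 20.5 N at the bottom. That is how I judged it fully down, since the travel itself cannot be read. The side picture afterwards shows it back at its starting height.
- **Rest of the desk:** A before-and-after comparison of the top view found no change at the spare carrier, the blue and pink look-alikes, label roll, stapler, marker, sanitizer or reader box. I did not compare the phone, but the arm never went near it.

**Disagreement:** My two-view height for the button top (about 76 mm) was roughly 6 mm below where the fingertips first felt it. The same method read the vial caps about 3 mm low, which explains about half of that, so I went by the force when pressing.

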